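Refit the long roller in the open slots of a jar mill

ROBOT

A 7-joint arm with a two-finger parallel gripper is mounted at the origin on the work surface; the furniture and walls round the work are solid. World frame = base frame: x ahead of the robot, y to its left, z up, the work surface at z = 0. Lengths are in m, angles in rad, forces in N, time in s.
With the tool pointing down it reaches from about 0.4 to 0.85 m from the base axis. Payload 10.4 kg.
Tool frame: the origin (TCP) lies between the finger pads; the fingertips stand ahead of it and the grasp point (between the pads) lies 5 mm behind it (manip.tip_extent is the z of the fingertips in the tool frame, in m); z points along the fingers, y is the line along which they close (so a half turn about z gives the same grasp; the last joint's range is limited). The gripper opens to 85 mm and grips with 20 to 120 N. Pads are 22 mm wide; open, the fingers measure 114 mm over their backs; the gripper's body (76 mm by 85 mm) begins 54 mm behind the grasp point. The pads swing forward as they close: fully open they stand 13 mm farther back than shut.
Start: joints at [-1.209, 0.332, -0.065, 1.46, 0.022, 1.35, -0.088], TCP at [0.235, 0.579, 0.245] pointing down, gripper open.
Joint ranges: [-2.6, 2.6], [-0.5, 2.12], [-1.47, 1.34], [0.16, 2.42], [-1.27, 4.41], [0.06, 2.06], [-2.6, 2.6]. Speed limits (rad/s): [2.22, 2.22, 2.79, 2.79, 3.14, 3.14, 3.14].

INTERFACE

Orientations are given as a unit quaternion [x, y, z, w].
In Python, from workcell import status, viewer, manip gives the robot as it stands.
- The arm moves only by the tool play_rows, never from a script. Its argument "plan" is one flat list of numbers, 7 for each row, row after row: the turn, a rotation vector about the tool's x, y, z in degrees, then the shift along the tool's x, y, z in m, then the opening, from 0 (shut) to 1 (fully open). In form: [ax, ay, az, dx, dy, dz, grip, ax, ay, az, dx, dy, dz, grip, ...]. A call has 1 to 20 rows; each row is the pose to reach, as a shift and turn from the pose commanded when the call began, along the tool's axes at that moment; what a row does not reach only later rows make up. A row lasts 1/8 s, in which the tool goes at most 62.5 mm and 10.7 degrees, less where a joint would pass 70% of its speed; a pose out of reach is approached as far as the arm can. A call with a gripper value outside its range is refused whole. The fingers move at their own pace and stop on an object; "squeeze" is the grip in N (left out, the last holds). Time passes only in rows, so rows that repeat a pose let the fingers close. It gives the time, the measured TCP pose, the force, the opening and the grip force at its end, in the units of the state.
- status.get_obs(): the state, without advancing time (a new reading comes with each control period).
- viewer.camera(name): name is "scene" or "top"; returns the picture (384x512x3 uint8, red, green, blue); there is no depth.
- viewer.camera_model(name): a dict with "fx", "fy", "cx", "cy" (pixels), "R" (3x3) and "t" (3): a world point X has camera coordinates R X + t. Camera axes: x right, y down, z forward; pixel columns grow to the right and rows downward; lengths in m; the calibration is good to about 2 mm. A picture is of the moment at which its call begins. camera_model takes no time and is no camera call.
- manip.hand_in(): hands the job in; it is judged then, once.
The state is a dict: "clock": time; "joint_pos": joint angles; "joint_velocities": joint speeds; "tau": joint torques, N m; "position": TCP position; "ee_rot": TCP orientation; "ft_force": force on the tool from outside, world axes, zero at the start; "torque": the same for the moment, N m; "grip_width": opening from 0.0 (shut) to 1.0 (fully open); "grasp_force": force on a finger pad.
Only numpy, scipy, OpenCV 4.12 (cv2) and the standard library are available. Lean on these libraries where they do the work, as an engineer would, in place of code of your own. Each camera call takes 0.05 s, during which the arm holds its last target. There are 200 camera calls.

TASK

The jar mill is missing its second roller. Pick the long black rubber roller up off the bench and lower it, without dropping it, into the two empty open slots beside the roller that is already fitted, so that both of its axle ends lie fully home on the slot floors. Let go of it, and leave the short orange roller where it lies.

Things in the scene. Friction and masses are not known exactly. Their poses are not given: they have to be found in the camera images.
- black_roller: The roller to fit, 208 mm long: black rubber cylinder 44 mm thick (smooth for 106 mm), at each end a hexagonal aluminium collar 12 mm long, 52 mm across flats, that stops it rolling (130 mm over the collars), then a steel axle end, 12 mm thick, 39 mm long. Origin at its centre, y along the axle, ends alike; it lies level, origin 26 mm above the bench. About 0.45 kg.
- orange_roller: A shorter roller for another machine, to be left alone: bright orange, 158 mm long over all, otherwise built and lying like the black one (44 mm thick, hexagonal collars, 80 mm over the collars). Origin at its centre, y along the axle, 26 mm above the bench.
- jar_mill: Jar mill, fixed: blue base 210 (x) by 300 (y) mm, top 18 mm up; two aluminium end plates across y, 14 mm thick, inner faces at y = -80 and 80, top 106 mm up, each with open slots at x = -55 (empty) and x = 55 mm (a like black roller is fixed in them). Grey motor box at x 12 to 98, y 119 to 175, top 100 mm up. Origin on the bench midway between the plates, z up.
- empty_slots (a point): Where the roller's centre lies when home: 72 mm above the bench, midway between the end plates; axes as the mill's, y along the axle. Each empty slot: mouth 50 mm wide at 34 mm above this point, narrowing over 24 mm of height to 16 mm, floor 6 mm below this point. 15 mm of play at each end along y. The fitted roller's axis is 110 mm off towards +x.

How it is judged:
At the end, for the whole second after the job is handed in: The black roller lies at rest in the two empty slots: its centre within 5 mm of the home height, 6 mm across the slots and 20 mm along the axle, its axle within 0.06 rad of the slots' line (both ends home) (x of black_roller in the frame of empty_slots between -0.006 and 0.006 m and y of black_roller in the frame of empty_slots between -0.02 and 0.02 m and z of black_roller in the frame of empty_slots between -0.005 and 0.005 m and angle between the y axis of black_roller and the y axis of empty_slots, either way round below 0.06 rad and linear speed of black_roller below 0.02 m/s and angular speed of black_roller below 0.3 rad/s); the robot touches nothing.
It fails at once if the black roller is dropped: it moves faster than 0.7 m/s within 80 mm of its home in the slots (distance between black_roller and empty_slots below 0.08 m and linear speed of black_roller above 0.7 m/s).
It fails at once if the orange roller is moved more than 40 mm (distance of orange_roller from where it was at the start of the episode above 0.04 m).
It also fails if it takes over 38 s, if anything falls off the work surface, if the arm or the gripper's body presses on something with over 40 N, if the wrist force passes 120 N, or if a joint passes its speed limit or range.

## Working session

There is one attempt and no reset: what is moved stays moved. The work goes in short steps, Python scripts to look and compute and a tool call to move; the robot and the scene stay as the last step left them, time stands still between calls to the robot, and variables do not carry over. Pictures are saved under pics/ and viewed, at most 10 in all, crops included, and the job is handed in when it is done.

Besides the shell and the picture viewer there is one more tool, called after "Request:" as name(argument=value, ...), one argument or row to a line, values as JSON. play_rows: Moves the arm, as the interface text tells. Its arguments: {"type":"object","properties":{"plan":{"type":"array","items":{"type":"number"}},"squeeze":{"type":"number"}},"required":["plan"]}

```bash
mkdir -p pics
python3 - <<'E'
from workcell import status, viewer, manip
import cv2, numpy as np
for n in("scene","top"):
    cv2.imwrite(f"pics/{n}0.png",viewer.camera(n)[:,:,::-1])
    m=viewer.camera_model(n);print(n,{k:np.round(v,3).tolist() for k,v in m.items()})
o=status.get_obs();print(o["clock"],o["position"],o["ee_rot"],manip.tip_extent)
E
```

```text
scene {'fx': 467.446, 'fy': 467.446, 'cx': 261.911, 'cy': 181.303, 'R': [[0.848, -0.529, 0.011], [-0.31, -0.514, -0.8], [0.429, 0.675, -0.6]], 't': [-0.456, 0.238, 0.989]}
top {'fx': 382.194, 'fy': 382.194, 'cx': 255.989, 'cy': 191.791, 'R': [[0.196, -0.981, 0.006], [-0.955, -0.193, -0.225], [0.222, 0.038, -0.974]], 't': [-0.095, 0.542, 0.837]}
0.1 [0.23446746 0.57901121 0.24456811] [ 1.91212788e-01  9.81548389e-01 -6.45833577e-04 -1.11122999e-04] 0.014
```

View pics/scene0.png

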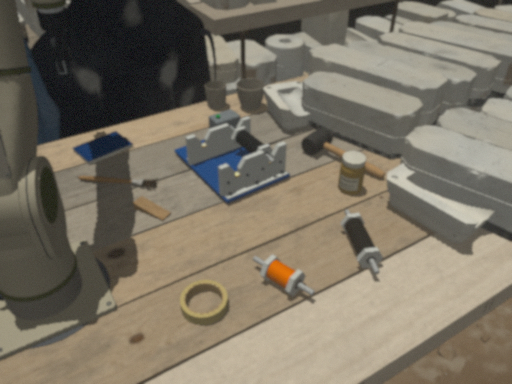

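View pics/top0.png

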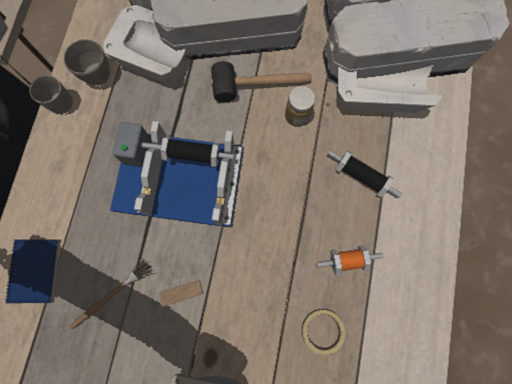

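The top view shows the black roller with axle tips near (330,153) and (398,194), and the mill with its fitted roller at (190,151). The empty slots are near (146,190) and (221,200). Next I'll measure more precisely.

```bash
cat > h.py <<'E'
from workcell import status, viewer, manip
import cv2, numpy as np
def ray(n,uv,z):
    m=viewer.camera_model(n);R=np.array(m["R"]);t=np.array(m["t"])
    d=R.T@[(uv[0]-m["cx"])/m["fx"],(uv[1]-m["cy"])/m["fy"],1];c=-R.T@t
    return c+d*(z-c[2])/d[2]
def proj(n,X):
    m=viewer.camera_model(n);p=np.array(m["R"])@X+np.array(m["t"])
    return np.array([m["fx"]*p[0]/p[2]+m["cx"],m["fy"]*p[1]/p[2]+m["cy"]])
E
python3 - <<'E'
from h import *
im=cv2.imread("pics/top0.png")
a=im[135:215,310:420];b=im[110:235,100:255]
cv2.imwrite("pics/a.png",cv2.resize(a,None,fx=5,fy=5,interpolation=cv2.INTER_CUBIC))
cv2.imwrite("pics/b.png",cv2.resize(b,None,fx=4.8,fy=4.8,interpolation=cv2.INTER_CUBIC))
# black rubber blobs
m=(im.max(2)<50).astype(np.uint8)
n,l,s,c=cv2.connectedComponentsWithStats(m)
for i in range(1,n):
    if 150<s[i,4]<3000 and s[i,1]>100 and s[i,1]<200: 
        pts=np.argwhere(l==i)[:,::-1].astype(np.float32); print(s[i],c[i].round(1),cv2.minAreaRect(pts),ray("top",c[i],.035).round(4))
# blue base
hsv=cv2.cvtColor(im,cv2.COLOR_BGR2HSV);m=cv2.inRange(hsv,(105,120,50),(125,255,255))
n,l,s,c=cv2.connectedComponentsWithStats(m)
i=1+s[1:,4].argmax();pts=np.argwhere(l==i)[:,::-1].astype(np.float32);r=cv2.minAreaRect(pts)
for p in cv2.boxPoints(r):print("blue",p,ray("top",p,.018).round(4))
E
```

```text
[130 128  20  39 265] [141.  148.4] ((141.25001525878906, 147.75), (11.067972183227539, 37.947322845458984), 18.434947967529297) [0.6084 0.3161 0.035 ]
[167 139  45  25 780] [188.6 150.9] ((188.58531188964844, 151.00027465820312), (43.87415313720703, 18.3653621673584), 8.32564926147461) [0.6254 0.1986 0.035 ]
[342 156  46  36 735] [364.5 174. ] ((364.35296630859375, 173.91177368164062), (43.38914489746094, 17.32135772705078), 30.963756561279297) [ 0.653  -0.2382  0.035 ]
blue [150.69507 218.25267] [0.4451 0.2525 0.018 ]
blue [156.89835 152.08421] [0.6117 0.2805 0.018 ]
blue [220.18585 158.01741] [0.628  0.1205 0.018 ]
blue [213.98257 224.18587] [0.4612 0.0988 0.018 ]
```

View pics/a.png

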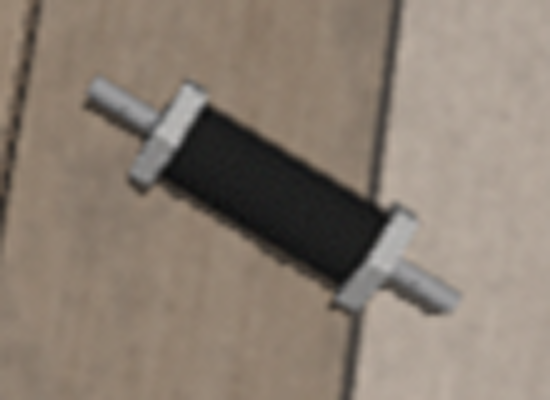

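View pics/b.png

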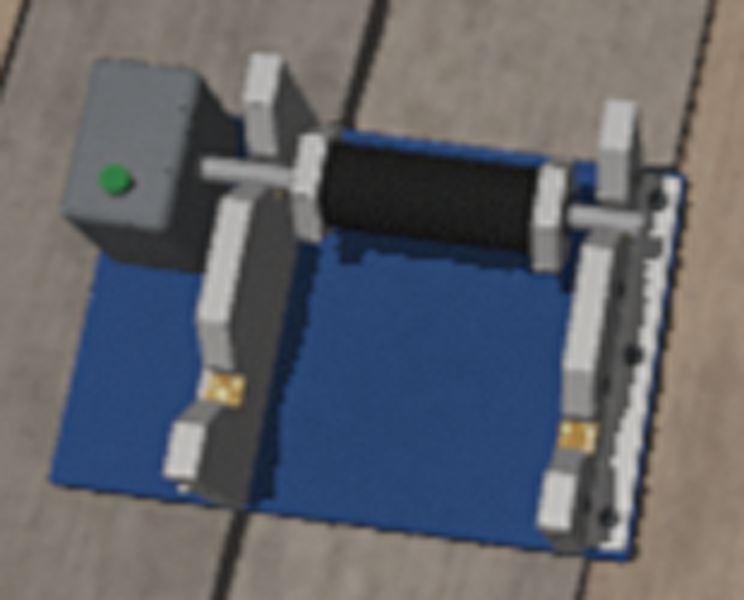

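Crop a shows the axle tips at (90,92) and (455,302), and crop b shows the slot floors as gold pads at (222,388) and (577,436). The fitted roller's axle ends are at (203,168) and (643,221), and the base corners at (52,484), (630,557) and (683,175).

Run:
```python
from h import *
A=lambda x,y,z:ray("top",(310+(x+.5)/5-.5,135+(y+.5)/5-.5),z)
B=lambda x,y,z:ray("top",(100+(x+.5)/4.8-.5,110+(y+.5)/4.8-.5),z)
def pr(n,p,q):
    d=q-p;print(n,p.round(4),q.round(4),"mid",((p+q)/2).round(4),"len",np.linalg.norm(d).round(4),"ang",np.degrees(np.arctan2(d[1],d[0])).round(2))
pr("roller",A(90,92,.026),A(455,302,.026))
# rubber silhouette mid-line
pr("slots",B(222,388,.066),B(577,436,.066))
pr("fitted",B(203,168,.072),B(643,221,.072))
pr("base y edge",B(52,484,.018),B(630,557,.018))
pr("base x edge",B(630,557,.018),B(683,175,.018))
# scene cross-check: rubber of the black roller by triangulation
im=cv2.imread("pics/scene0.png");t=cv2.imread("pics/top0.png")
m=(im.max(2)<50).astype(np.uint8);m[:205]=0;m[275:]=0;m[:,:335]=0;m[:,390:]=0
n,l,s,c=cv2.connectedComponentsWithStats(m);i=1+s[1:,4].argmax()
print(s[i],c[i],ray("scene",c[i],.034).round(4))
def P(n):
    k=viewer.camera_model(n);return np.array([[k["fx"],0,k["cx"]],[0,k["fy"],k["cy"]],[0,0,1]])@np.c_[k["R"],k["t"]]
X=cv2.triangulatePoints(P("top"),P("scene"),np.array([364.5,174.]),c[i]).ravel();print("tri",X[:3]/X[3])
```

```text
roller [ 0.6919 -0.1421  0.026 ] [ 0.6205 -0.3343  0.026 ] mid [ 0.6562 -0.2382  0.026 ] len 0.2051 ang -110.38
slots [0.5016 0.2661 0.066 ] [0.5124 0.0915 0.066 ] mid [0.507  0.1788 0.066 ] len 0.175 ang -86.45
fitted [0.6075 0.3026 0.072 ] [0.6238 0.0823 0.072 ] mid [0.6157 0.1925 0.072 ] len 0.2209 ang -85.76
base y edge [0.4444 0.3534 0.018 ] [0.4658 0.058  0.018 ] mid [0.4551 0.2057 0.018 ] len 0.2962 ang -85.86
base x edge [0.4658 0.058  0.018 ] [0.67   0.0733 0.018 ] mid [0.5679 0.0657 0.018 ] len 0.2048 ang 4.3
[353 234   2   3   3] [353.66666667 235.        ] [ 0.6493 -0.2255  0.034 ]
tri [ 0.64483073 -0.2335678   0.04447375]
```

```bash
cat >> h.py <<'E'
from scipy.spatial.transform import Rotation as Ro
def move(p,yaw_y,o=None):
    "tool-frame turn (deg) and shift to reach TCP p, pointing down, closing line at yaw_y deg"
    o=o or status.get_obs();R0=Ro.from_quat(o["ee_rot"])
    a=np.radians(yaw_y);y=np.array([np.cos(a),np.sin(a),0]);z=np.array([0,0,-1.])
    R1=Ro.from_matrix(np.c_[np.cross(y,z),y,z])
    print("turn",np.degrees((R0.inv()*R1).as_rotvec()).round(2),"shift",R0.inv().apply(np.array(p)-o["position"]).round(4))
E
python3 -c "
from h import *
move([.655,-.238,.16],-20.4)"
```

```text
turn [-6.000e-02  6.000e-02  8.835e+01] shift [-0.6965 -0.5993  0.0854]
```

Request:
play_rows(
  plan=[0, 0, 22, -0.174, -0.15, 0, 1, 0, 0, 44, -0.348, -0.3, 0, 1, 0, 0, 44, -0.348, -0.3, 0, 1, 0, 0, 44, -0.348, -0.3, 0, 1, 0, 0, 66, -0.522, -0.45, 0, 1, 0, 0, 66, -0.522, -0.45, 0.02, 1, 0, 0, 66, -0.522, -0.45, 0.02, 1, 0, 0, 88.4, -0.696, -0.599, 0.04, 1, 0, 0, 88.4, -0.696, -0.599, 0.04, 1, 0, 0, 88.4, -0.696, -0.599, 0.04, 1, 0, 0, 88.4, -0.696, -0.599, 0.085, 1, 0, 0, 88.4, -0.696, -0.599, 0.085, 1, 0, 0, 88.4, -0.696, -0.599, 0.085, 1, 0, 0, 88.4, -0.696, -0.599, 0.085, 1, 0, 0, 88.4, -0.696, -0.599, 0.085, 1, 0, 0, 88.4, -0.696, -0.599, 0.085, 1, 0, 0, 88.4, -0.696, -0.599, 0.085, 1, 0, 0, 88.4, -0.696, -0.599, 0.085, 1, 0, 0, 88.4, -0.696, -0.599, 0.085, 1, 0, 0, 88.4, -0.696, -0.599, 0.085, 1],
  squeeze=60,
)

```text
clock: 2.6
position: [0.655, -0.2364, 0.1608]
ee_rot: [0.821, 0.571, 0.0, 0.0]
ft_force: [0.9, -0.2, -0.1]
grip_width: 1.0
grasp_force: 0.0
```

Run:
```python
from h import *
im=viewer.camera("scene")[:,:,::-1];im2=viewer.camera("top")[:,:,::-1]
c=np.hstack([cv2.resize(im[150:290,300:420],(400,467)),cv2.resize(im2[110:230,300:440],(400,343))[:467] if 0 else cv2.copyMakeBorder(cv2.resize(im2[110:230,300:440],(400,343)),0,124,0,0,cv2.BORDER_CONSTANT)])
cv2.imwrite("pics/c.png",c)
o=status.get_obs();print(o["clock"],o["position"],o["joint_pos"]);move([.655,-.238,.021],-20.4,o)
```

```text
2.7 [ 0.65494326 -0.23674365  0.16055204] [-0.12652565  0.60088134  0.61153445  1.38026697 -0.3474516   1.267615
  0.14906076]
turn [ 0.02 -0.02 -0.02] shift [-0.0012  0.0004  0.1396]
```

View pics/c.png

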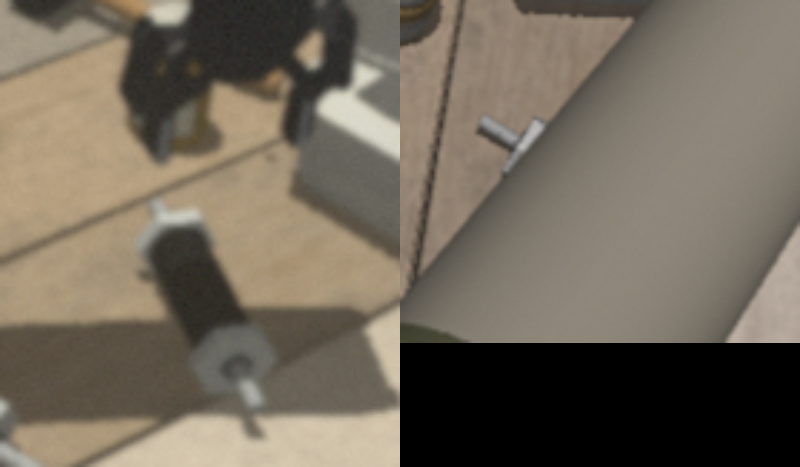

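The scene view shows the gripper straddling the roller line, with the axle tips at crop (155,203) and (252,403). I'll check these against the top measurement.

Run:
```python
from h import *
p=[ray("scene",(300+x*.3,150+y*.2998),.026) for x,y in((156,205),(256,408))]
print(p,sum(p)/2,np.linalg.norm(p[0]-p[1]))
```

```text
[array([ 0.69779203, -0.1449397 ,  0.026     ]), array([ 0.62119926, -0.33531859,  0.026     ])] [ 0.65949564 -0.24012915  0.026     ] 0.20520860589893947
```

Request:
play_rows(
  plan=[0, 0, 0, -0.001, 0.002, 0.05, 1, 0, 0, 0, -0.001, 0.002, 0.09, 1, 0, 0, 0, -0.001, 0.002, 0.12, 1, 0, 0, 0, -0.001, 0.002, 0.139, 1, 0, 0, 0, -0.001, 0.002, 0.139, 1, 0, 0, 0, -0.001, 0.002, 0.139, 0, 0, 0, 0, -0.001, 0.002, 0.139, 0, 0, 0, 0, -0.001, 0.002, 0.139, 0, 0, 0, 0, -0.001, 0.002, 0.139, 0, 0, 0, 0, -0.001, 0.002, 0.139, 0, 0, 0, 0, -0.001, 0.002, 0.139, 0, 0, 0, 0, -0.001, 0.002, 0.139, 0, 0, 0, 0, -0.001, 0.002, 0.139, 0],
  squeeze=60,
)

```text
clock: 4.32
position: [0.6575, -0.2391, 0.0231]
ee_rot: [0.821, 0.57, 0.001, 0.001]
ft_force: [0.4, 0.4, 6.3]
grip_width: 0.497
grasp_force: 60.4
```

```bash
python3 -c "
from h import *
move([.507,.183,.20],4.1)"
```

```text
turn [  0.16   0.   -24.56] shift [ 0.343  -0.288  -0.1775]
```

Request:
play_rows(
  plan=[0, 0, 0, 0, 0, -0.03, 0, 0, 0, 0, 0, 0, -0.07, 0, 0, 0, 0, 0, 0, -0.12, 0, 0, 0, 0, 0, 0, -0.177, 0, 0, 0, 0, 0, 0, -0.177, 0, 0, 0, 0, 0, 0, -0.177, 0],
)

```text
clock: 5.08
position: [0.6557, -0.2383, 0.1968]
ee_rot: [0.821, 0.57, -0.0, -0.001]
ft_force: [-0.2, 1.0, -6.0]
grip_width: 0.494
grasp_force: 63.4
```

Request:
play_rows(
  plan=[0, 0, -2.5, 0.034, -0.029, 0, 0, 0, 0, -5, 0.069, -0.058, 0, 0, 0, 0, -7.5, 0.103, -0.086, 0, 0, 0, 0, -10, 0.137, -0.115, 0, 0, 0, 0, -12.5, 0.172, -0.144, 0, 0, 0, 0, -15, 0.206, -0.173, 0, 0, 0, 0, -17.5, 0.24, -0.202, 0, 0, 0, 0, -20, 0.274, -0.23, 0, 0, 0, 0, -22.5, 0.31, -0.26, 0, 0, 0, 0, -24, 0.33, -0.278, 0, 0, 0, 0, -24.5, 0.343, -0.288, 0, 0, 0, 0, -24.5, 0.343, -0.288, 0, 0, 0, 0, -24.5, 0.343, -0.288, 0, 0, 0, 0, -24.5, 0.343, -0.288, 0, 0],
)

```text
clock: 6.82
position: [0.5069, 0.1818, 0.1983]
ee_rot: [0.683, 0.731, -0.0, 0.0]
ft_force: [0.0, 0.2, -5.6]
grip_width: 0.496
grasp_force: 63.7
```

Run:
```python
from h import *
im=viewer.camera("scene")[:,:,::-1];im2=viewer.camera("top")[:,:,::-1]
cv2.imwrite("pics/d.png",np.hstack([cv2.resize(im[60:220,150:310],(400,400),interpolation=2),cv2.resize(im2[100:260,100:260],(400,400),interpolation=2)]))
o=status.get_obs();print(o["clock"],o["position"],o["ft_force"],o["grasp_force"]);move([.507,.183,.069],4.1,o)
```

```text
6.925 [0.50667781 0.18232575 0.19829624] [-0.74119368  0.10183781 -6.27664006] 63.698962926864624
turn [ 0.    0.01 -0.14] shift [0.0007 0.0004 0.1293]
```

View pics/d.png

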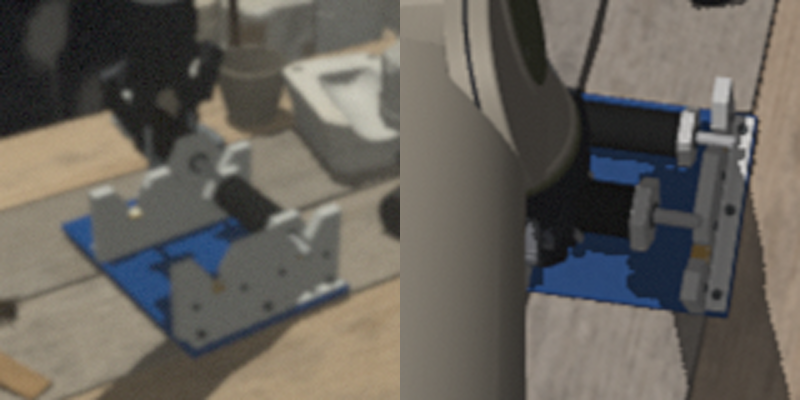

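The top view shows the held roller's axle tip at crop (703,217), with a gap between it and the slot pad at (700,252). I'll check the tip against the expected pose.

Run:
```python
from h import *
print(ray("top",(100+303/2.5,100+217/2.5),.201), "collar outer axle root",ray("top",(100+257/2.5,100+215/2.5),.201))
e=np.array([-.0715,.9974,0]);c=np.array([.5067,.1823,.201])
print("expected",c-.104*e,c-.065*e, "scene px tip/crop",(proj("scene",c-.104*e)-[150,60])*2.5,(proj("top",c-.104*e)-100)*2.5)
```

```text
[0.51489082 0.07732881 0.201     ] collar outer axle root [0.50927373 0.1134462  0.201     ]
expected [0.514136  0.0785704 0.201    ] [0.5113475 0.117469  0.201    ] scene px tip/crop [219.69832    178.33750868] [301.26492608 217.6054895 ]
```

The tip is within 1 mm of where it should be, so I'll lower it.

Request:
play_rows(
  plan=[0, 0, 0, 0.001, 0, 0.02, 0, 0, 0, 0, 0.001, 0, 0.04, 0, 0, 0, 0, 0.001, 0, 0.06, 0, 0, 0, 0, 0.001, 0, 0.08, 0, 0, 0, 0, 0.001, 0, 0.09, 0, 0, 0, 0, 0.001, 0, 0.1, 0, 0, 0, 0, 0.001, 0, 0.108, 0, 0, 0, 0, 0.001, 0, 0.114, 0, 0, 0, 0, 0.001, 0, 0.119, 0, 0, 0, 0, 0.001, 0, 0.119, 0, 0, 0, 0, 0.001, 0, 0.119, 0],
)

```text
clock: 8.3
position: [0.5065, 0.1843, 0.0796]
ee_rot: [0.682, 0.732, 0.0, 0.0]
ft_force: [0.6, -0.2, -4.5]
grip_width: 0.494
grasp_force: 63.6
```

Request:
play_rows(
  plan=[0, 0, 0, 0, 0, 0.003, 0, 0, 0, 0, 0, 0, 0.005, 0, 0, 0, 0, 0, 0, 0.007, 0, 0, 0, 0, 0, 0, 0.009, 0, 0, 0, 0, 0, 0, 0.01, 0, 0, 0, 0, 0, 0, 0.01, 0, 0, 0, 0, 0, 0, 0.01, 0],
)

```text
clock: 9.18
position: [0.5063, 0.1842, 0.0693]
ee_rot: [0.682, 0.732, 0.0, -0.0]
ft_force: [0.2, -0.0, -5.2]
grip_width: 0.494
grasp_force: 63.6
```

Request:
play_rows(
  plan=[0, 0, 0, 0, 0, 0.001, 0, 0, 0, 0, 0, 0, 0.001, 0, 0, 0, 0, 0, 0, 0.002, 0, 0, 0, 0, 0, 0, 0.002, 0, 0, 0, 0, 0, 0, 0.002, 0],
)

```text
clock: 9.8
position: [0.5065, 0.1843, 0.0688]
ee_rot: [0.682, 0.732, 0.0, -0.0]
ft_force: [-8.8, -3.2, 15.5]
grip_width: 0.496
grasp_force: 66.1
```

Contact is at the expected height, so I'll release and rise.

Request:
play_rows(
  plan=[0, 0, 0, 0, 0, -0.001, 0.55, 0, 0, 0, 0, 0, -0.001, 0.65, 0, 0, 0, 0, 0, -0.001, 0.8, 0, 0, 0, 0, 0, -0.001, 0.9, 0, 0, 0, 0, 0, -0.001, 0.9, 0, 0, 0, 0, 0, -0.001, 0.9, 0, 0, 0, 0, 0, -0.02, 0.9, 0, 0, 0, 0, 0, -0.05, 0.9, 0, 0, 0, 0, 0, -0.09, 0.9, 0, 0, 0, 0, 0, -0.14, 0.9, 0, 0, 0, -0.06, 0, -0.16, 0.9, 0, 0, 0, 0.06, -0.06, -0.18, 0.9, 0, 0, 0, 0.12, -0.06, -0.18, 0.9, 0, 0, 0, 0.18, -0.06, -0.18, 0.9, 0, 0, 0, 0.24, -0.06, -0.18, 0.9, 0, 0, 0, 0.28, -0.06, -0.18, 0.9, 0, 0, 0, 0.28, -0.06, -0.18, 0.9, 0, 0, 0, 0.28, -0.06, -0.18, 0.9],
)

```text
clock: 12.05
position: [0.4246, 0.4625, 0.2463]
ee_rot: [0.68, 0.733, -0.001, -0.0]
ft_force: [0.0, -0.2, 0.1]
grip_width: 0.901
grasp_force: 0.0
```

Run:
```python
from h import *
im=viewer.camera("scene")[:,:,::-1];im2=viewer.camera("top")[:,:,::-1]
cv2.imwrite("pics/e.png",np.hstack([cv2.resize(im[80:220,160:300],(400,400),interpolation=2),cv2.resize(im2[100:260,100:260],(400,400),interpolation=2)]))
o=status.get_obs();print(o["clock"],o["position"],o["ft_force"],o["grasp_force"])
e=np.array([-.0715,.9974,0]);c=np.array([.5065,.184,.072])
for s in(-1,1):print((proj("top",c+s*.104*e)-100)*2.5+[400,0],(proj("scene",c+s*.104*e)-[160,80])*400/140)
```

```text
12.15 [0.42682059 0.45890185 0.24694512] [-0.23449446 -0.13515397 -0.19493249] 0.0
[711.17627534 250.52662213] [224.17954366 267.85149795]
[489.649877   222.73187167] [110.10872795 169.40393154]
```

View pics/e.png

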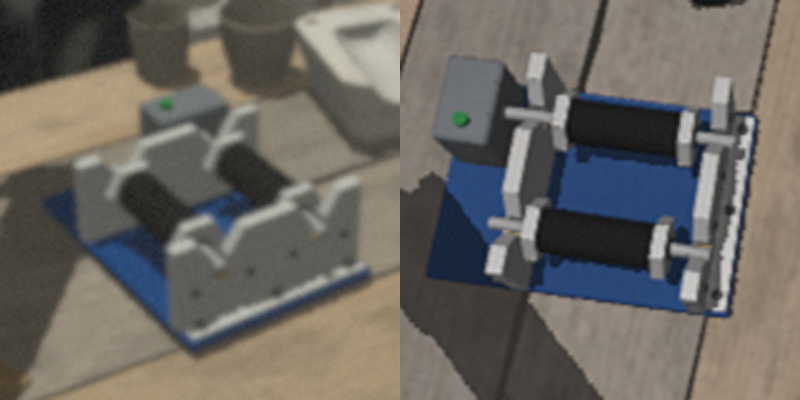

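Both axle ends sit in the slots. Their tips at (490,222) and (710,252) match the projected home pose, and the rollers look parallel and level.

```bash
python3 -c "
from workcell import manip
print(manip.hand_in())"
```

```text
the job is handed in; nothing more can be done
None
```

I fitted the black roller in the two empty slots, let go of it and handed the job in at about 12 s. The last pictures show both axle ends home; the orange roller was never approached, and the hand-in returned no verdict.

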